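# Set the router's spindle speed and start it

### The arm

A 7-joint arm with a two-finger parallel gripper is mounted at the origin on the work surface. World frame = base frame: x ahead of the robot, y to its left, z up, the work surface at z = 0. Lengths are in m, angles in rad, forces in N, time in s.
With the tool pointing down it reaches from about 0.4 to 0.85 m from the base axis. Payload 6.9 kg.
Tool frame: the origin (TCP) lies midway between the tips of the shut fingers; the grasp point (between the pads) lies env.grip_depth behind it (env.grip_depth is the distance from the TCP to the grasp point, in m); z points along the fingers, y is the line along which they close (so a half turn about z gives the same grasp; the last joint's range is limited). The gripper opens to 85 mm and grips with 20 to 120 N. Pads are 22 mm wide; open, the fingers measure 114 mm over their backs; the gripper's body (76 mm by 85 mm) begins 54 mm behind the grasp point. The pads swing forward as they close: fully open they stand 13 mm farther back than shut.
Start: joints at [-1.113, 0.507, -0.238, 1.5, 0.126, 1.149, -0.155], TCP at [0.216, 0.586, 0.206] pointing down, gripper open.
Joint ranges: [-3.08, 3.08], [-0.24, 2.05], [-1.43, 1.35], [0, 2.5], [-1.52, 4.66], [0.17, 1.96], [-2.89, 2.89]. Speed limits (rad/s): [2.39, 2.39, 3.14, 3.14, 3.14, 3.14, 3.14].

### API

Orientations are given as a 3x3 rotation matrix whose columns are the frame's x, y, z axes.
In Python, from cell import env gives the robot as it stands.
- The arm moves only by the shell command python3 -m handwheel 'ROWS'. ROWS is JSON, a list of rows, each an object with "linear": the shift along the world's x, y, z in units of 50 mm (1.0 is 50 mm), a list of three; "twist": the turn about the world's z in units of 10 degrees (1.0 is 10 degrees); "gripper": the gripper's target within -1 to 1 (fully open at 1, half-way at 0, shut at -1). A call has 1 to 5 rows; each row is the pose to reach, as a shift and turn from the pose commanded when the call began; what a row does not reach only later rows make up. A row lasts 1/8 s, in which the tool goes at most 62.5 mm and 10.7 degrees, less where a joint would pass 70% of its speed; a pose out of reach is approached as far as the arm can. A call with a gripper value outside its range is refused whole. The fingers move at their own pace and stop on an object; the grip force is fixed at half the most. Time passes only in rows, so rows that repeat a pose let the fingers close. It gives the time, the measured TCP pose, the force, the opening and the grip force at its end, in the units of the state.
- env.get_state(): the state, without advancing time (a new reading comes with each control period).
- env.camera(name): name is "scene" or "top" or "wrist"; returns a dict with "image" (420x560x3 uint8, blue, green, red), "range_z" (420x560 float32, m along the optical axis (not along the pixel's ray), 0 where there is no reading), "camera_matrix" (3x3 intrinsics, pixels), "xyz" and "attitude" of the camera in the world; the wrist camera has in their place "T_tool_cam" (4x4, takes a point from camera to tool coordinates, whose origin is the TCP and whose axes are the flange's). Camera axes: x right, y up, looking along -z (the intrinsics and any distortion apply to the point x, -y, -z); pixel columns grow to the right and rows downward; lengths in m; the calibration is good to about 2 mm. A picture is of the moment at which its call begins: read the wrist's pose just before it.
- env.close_job(): hands the job in; it is judged then, once.
The state is a dict: "time_s": time; "joint_positions": joint angles; "qd": joint speeds; "joint_torque": joint torques, N m; "eef_pos": TCP position; "tcp_rot": TCP orientation; "force": force on the tool from outside, world axes, zero at the start; "moment": the same for the moment, N m; "opening": finger opening in m; "finger_force": force on a finger pad.
Only numpy, scipy, OpenCV 4.12 (cv2) and the standard library are available. Lean on these libraries where they do the work, as an engineer would, in place of code of your own. Each camera call takes 0.05 s, during which the arm holds its last target. There are 200 camera calls.

### The job

With a fingertip, push the handle of the spindle-speed selector clockwise, click by click, until it rests at the sixth of its eight marks (counting clockwise, the shortest mark being the first). Then press the small flat start button fully in and let it spring back up. Push gently, do not grip the handle, do not press the start button before the speed is set or the mushroom stop button at all, and leave everything else where it stands.

Things in the scene. Friction and masses are not known exactly. Their poses are not given: they have to be found in the camera images.
- speed_box: Grey fixed box 160 x 160 x 55 mm, aluminium dial plate and black selector on top. Origin: centre of its underside, on the table; its z axis is the selector's axis. Eight black marks of growing length, 30 degrees apart: from above, mark 1 (shortest) lies 105 degrees anticlockwise of the box's own +x, then clockwise mark 2 at 75, ... mark 6 at -45, mark 8 (longest) at -105 degrees.
- selector (a joint): Angle in rad, clockwise from above: 0 at mark 1, 0.524 per click, 2.618 at mark 6, 3.665 at mark 8 (stops just beyond 1 and 8). Sprung detents: 3 to 5 N at the handle's end takes it over the hump half-way; some 6 degrees past it, it snaps ahead into the next mark by itself. Starts at mark 1, 2 or 3. The handle points 105 degrees minus this angle, anticlockwise from the box's +x.
- selector_tip (a point): Top of the long (pointing) end of the black handle, 62 mm from the axis, 92 mm above the table. Handle: upright-sided bar 14 mm wide, reaching 62 mm from the axis on the pointing side (white line on top), 20 mm on the other; its sides span heights 66 to 92 mm. Under it a round skirt of 26 mm radius up to 66 mm high; outside that the dial plate is at 56 mm.
- selector_axis (a point): Centre of the selector: on its axis, level with the handle's top (92 mm above the table).
- station: Grey fixed push-button station 90 x 160 x 50 mm; origin: centre of its underside, on the table. The start button stands 40 mm from its centre along its own +y, the mushroom stop button 40 mm along its own -y.
- start (a joint): Travel of the start button in m: 0 up, 0.006 fully in; it springs back. Fully in takes about 4 N.
- start_top (a point): Centre of the top face of the start button: a small flat black cap, 28 mm across, in a steel collar, pressed straight down 6 mm.
- stop (a joint): Travel of the stop button in m: 0 up, 0.006 fully in. Not to be pressed.
- stop_top (a point): Top centre of the stop button: a black mushroom head 42 mm across on a stem, its top 91 mm above the table; 80 mm from the start button.
- nut: Bystander: dark steel collet nut, 42 mm across, 24 mm high. Origin: centre of its underside.
- tape: Bystander: roll of tape lying flat, 72 mm across, 19 mm high. Origin: centre of its underside.
- mug: Bystander: white mug, 76 mm across, 90 mm high. Origin: centre of its underside.
- spanner: Bystander: flat steel spanner 180 mm long, 8 mm thick. Origin: its middle, underside.
- brush: Bystander: bench brush 200 mm long, lying. Origin: its middle, underside.
- oil: Bystander: white oil bottle, 52 mm across, 125 mm high. Origin: centre of its underside.
- clamp: Bystander: aluminium step clamp with a stud, 75 x 28 x 47 mm. Origin: centre of its underside.
There are look-alikes about, which are no part of the job. What is shaped like the station but pink or yellow is not meant.

How it is judged:
By the outcome, as a careful person would: the job done as asked, in the order asked, and still so for the second after the job is handed in, with the robot touching nothing.
It also fails if it takes over 64 s, if anything falls off the work surface, if the arm or the gripper's body presses on something with over 40 N, if the wrist force passes 120 N, or if a joint passes its speed limit or range.

## Working session

There is one attempt and no reset: what is moved stays moved. The work goes in short steps, Python scripts to look and compute and a shell command to move; the robot and the scene stay as the last step left them, time stands still between calls to the robot, and variables do not carry over. Pictures are saved under pics/ and viewed, at most 10 in all, crops included, and the job is handed in when it is done.

```bash
mkdir -p pics; ls
cat > h.py <<'E'
from cell import env
import numpy as np, cv2
def shot(n,f=None):
    c=env.camera(n)
    if f: cv2.imwrite('pics/'+f,c['image'])
    return c
def pts(c,R=None,t=None):
    K=c['camera_matrix'];d=c['range_z'];v,u=np.mgrid[:d.shape[0],:d.shape[1]]
    p=np.stack([(u-K[0,2])/K[0,0]*d,-(v-K[1,2])/K[1,1]*d,-d],-1)
    R=np.array(c['attitude']);t=np.array(c['xyz'])
    return p@R.T+t
E
python3 - <<'E'
from h import *
c=shot('top','top1.png');s=shot('scene','scene1.png')
print(c['camera_matrix'],c['xyz'],c['attitude'],c.keys(),(c['range_z']>0).mean())
print(s['xyz'],s['attitude'])
st=env.get_state();print(st['time_s'],st['eef_pos'],st['tcp_rot'],st['force'],env.grip_depth)
E
```

```text
pics
[[479.82908163   0.         273.12912963]
 [  0.         479.82908163 213.52329194]
 [  0.           0.           1.        ]] [4.20527361e-01 1.02617766e-03 1.64283135e+00] [[ 0.00778333  0.99793848 -0.06370408]
 [-0.99995707  0.00808777  0.0045226 ]
 [ 0.0050285   0.06366614  0.99795858]] dict_keys(['image', 'range_z', 'camera_matrix', 'xyz', 'attitude']) 0.9960416666666667
[1.02307287 0.50414076 0.90860656] [[-0.74795584 -0.50068119  0.4357527 ]
 [ 0.66361845 -0.57708553  0.4760072 ]
 [ 0.01313872  0.64520589  0.76389576]]
0.1 [0.21584959 0.58602779 0.20530783] [[-9.38416302e-01  3.45506232e-01 -5.36120543e-04]
 [ 3.45506647e-01  9.38415083e-01 -1.51275038e-03]
 [-1.95610810e-05 -1.60482283e-03 -9.99998712e-01]] [ 0.05501514 -0.08636002  0.25573434] 0.0187
```

View pics/top1.png

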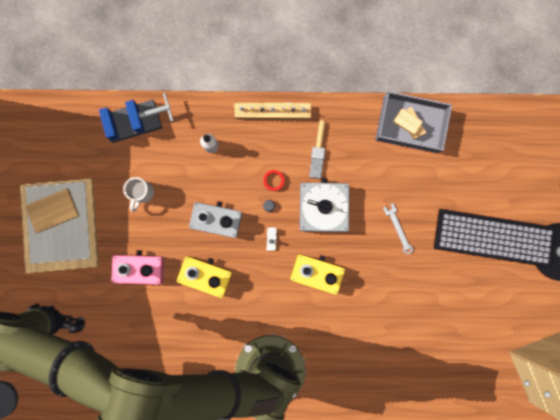

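View pics/scene1.png

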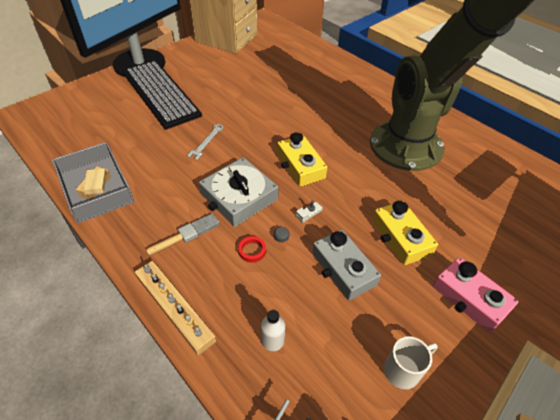

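The top view shows the speed box at (325,207) and the grey station at (215,219). Its start button, in the steel collar, is at about (203,217), and the mushroom is at about (235,221). Next I measure with range data and an enlarged dial crop.

Run:
```python
from h import *
c=shot('top');P=pts(c);im=c['image']
def sub(u0,u1,v0,v1): return P[v0:v1,u0:u1],im[v0:v1,u0:u1]
# box top & station top by height
for name,(u0,u1,v0,v1),(za,zb) in [('box',(290,360,172,242),(.045,.064)),('stn',(182,248,195,245),(.042,.058))]:
    p,i=sub(u0,u1,v0,v1);m=(p[...,2]>za)&(p[...,2]<.1)
    m=m.astype(np.uint8);n,l,s,_=cv2.connectedComponentsWithStats(m);k=1+s[1:,4].argmax()
    q=p[l==k];r=cv2.minAreaRect(q[:,:2].astype(np.float32)*1000);print(name,r,np.median(q[:,2]))
    h=q[q[:,2]>(.080 if name=='box' else .07)];print(' high',h.mean(0),len(h),h[:,2].max())
    if name=='box': print(cv2.minAreaRect(h[:,:2].astype(np.float32)*1000))
    if name=='stn':
        h=q[(q[:,2]>.058)];
        for s_ in (1,-1):
            g=h[(h[:,1]-q[:,1].mean())*s_>0.015]; print(s_,g[:,:2].min(0),g[:,:2].max(0),g.mean(0),np.percentile(g[:,2],[5,50,95]))
a=cv2.resize(im[178:238,295:355],(480,480),interpolation=3);b=cv2.resize(im[190:250,185:245],(480,480),interpolation=3)
a=np.hstack([a,b])[:, :];cv2.imwrite('pics/crop.png',cv2.resize(a,(800,400)))
```

```text
box ((546.4419555664062, -176.61631774902344), (157.442138671875, 160.77542114257812), 89.8358154296875) 0.05677859118248274
 high [ 0.55197579 -0.15668629  0.09184046] 113 0.09876637843776903
((552.1239013671875, -156.90155029296875), (79.93450927734375, 13.75418472290039), 74.28919219970703)
stn ((501.8750305175781, 186.13375854492188), (160.31451416015625, 91.75770568847656), 78.58883666992188) 0.05209618667568483
 high [0.4970134  0.16765625 0.08533323] 175 0.09925151987591163
1 [0.46550924 0.20171144] [0.54116789 0.26789359] [0.50707402 0.22612623 0.06715306] [0.05849414 0.06589364 0.07667219]
-1 [0.47251066 0.10672031] [0.52245766 0.16666542] [0.49293672 0.14592589 0.08823554] [0.08170319 0.08903943 0.0960182 ]
```

View pics/crop.png

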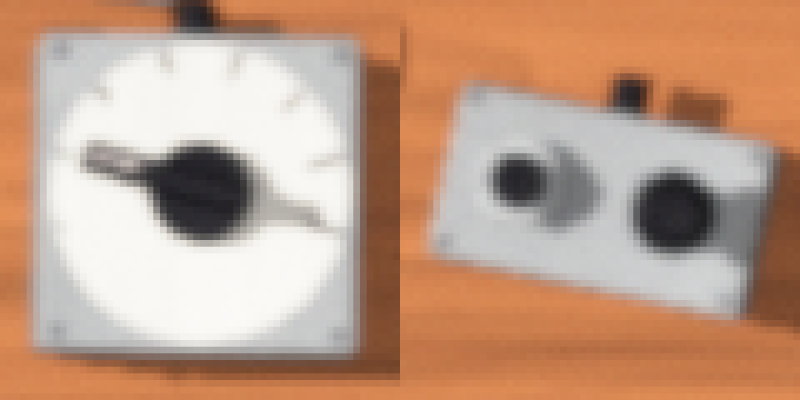

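The crop shows box +x lying along world +x, with mark 1 at (60,225) on the left and the longest mark at (330,230) on the right. The handle points at (62,155), which is mark 2. The axis is at about (0.5465,-0.177), and the start button is at about (0.510,0.225). I'll approach the anticlockwise side of the handle with the fingers shut.

```bash
python3 -m handwheel '[{"linear":[0.5,-1.1,0],"twist":0.5,"gripper":-1},{"linear":[1,-2.2,0],"twist":0.5,"gripper":-1},{"linear":[1.5,-3.3,0],"twist":0.5,"gripper":-1},{"linear":[2,-4.4,0],"twist":0.5,"gripper":-1},{"linear":[2.4,-5.5,0],"twist":0.5,"gripper":-1}]'
python3 -m handwheel '[{"linear":[0.5,-1.1,0],"twist":0,"gripper":-1},{"linear":[1,-2.2,0],"twist":0,"gripper":-1},{"linear":[1.5,-3.3,0],"twist":0,"gripper":-1},{"linear":[2,-4.4,0],"twist":0,"gripper":-1},{"linear":[2.4,-5.5,0],"twist":0,"gripper":-1}]'
python3 -m handwheel '[{"linear":[0.5,-1.1,0],"twist":0,"gripper":-1},{"linear":[1,-2.1,0],"twist":0,"gripper":-1},{"linear":[1.4,-3.1,0],"twist":0,"gripper":-1},{"linear":[1.4,-3.1,0],"twist":0,"gripper":-1},{"linear":[1.4,-3.1,0],"twist":0,"gripper":-1}]'
python3 - <<'E'
from h import *
s=env.get_state();print(s['joint_positions'],s['tcp_rot'],s['opening'])
w=shot('wrist','w1.png');K=w['camera_matrix'];T=np.array(w['T_tool_cam']);print(T)
E
```

```text
time_s: 0.78
eef_pos: [0.3368, 0.3094, 0.206]
tcp_rot: [[-0.965, 0.263, 0.0], [0.263, 0.965, -0.0], [-0.0, -0.0, -1.0]]
force: [1.4, -0.4, 0.0]
opening: 0.0
finger_force: 0.0
time_s: 1.4
eef_pos: [0.4566, 0.0346, 0.2061]
tcp_rot: [[-0.965, 0.262, 0.0], [0.262, 0.965, 0.0], [-0.0, 0.0, -1.0]]
force: [1.1, 0.3, 0.8]
opening: -0.0003
finger_force: 0.0
time_s: 2.02
eef_pos: [0.5256, -0.118, 0.2056]
tcp_rot: [[-0.965, 0.263, -0.001], [0.263, 0.965, 0.001], [0.001, 0.0, -1.0]]
force: [0.0, -0.0, -0.6]
opening: -0.0001
finger_force: 0.0
[ 0.16320611  0.36978318  0.01803261  1.7304097  -0.00819959  1.04268005
  1.48918337] [[-9.64889033e-01  2.62655603e-01 -1.08999782e-03]
 [ 2.62654867e-01  9.64889539e-01  7.73186897e-04]
 [ 1.25480937e-03  4.59746324e-04 -9.99999107e-01]] -0.00011779907918315781
[[-8.61807104e-04  9.65699260e-01  2.59661698e-01  6.52601959e-02]
 [ 9.99999340e-01  1.02969771e-03 -5.10555767e-04 -8.91143964e-04]
 [-7.60416380e-04  2.59661086e-01 -9.65699509e-01 -1.68538324e-01]
 [ 0.00000000e+00  0.00000000e+00  0.00000000e+00  1.00000000e+00]]
```

View pics/w1.png

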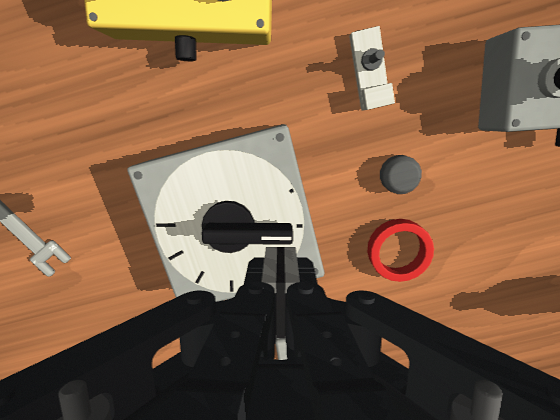

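The wrist view shows the handle pointing at mark 2: its tip is at about (292,233) and the skirt is centred at about (229,227). I'll cast those pixels to world points as a check.

```bash
cat >> h.py <<'E'
def ray(w,s,uv,z):
    K=w['camera_matrix'];T=np.array(w['T_tool_cam']);R=np.array(s['tcp_rot'])
    d=R@T[:3,:3]@np.array([(uv[0]-K[0,2])/K[0,0],-(uv[1]-K[1,2])/K[1,1],-1]);o=np.array(s['eef_pos'])+R@T[:3,3]
    return o+d*(z-o[2])/d[2]
E
python3 - <<'E'
from h import *
s=env.get_state();w=shot('wrist')
for uv,z in [((292,222),.092),((292,243),.092),((292,233),.092),((202,233),.092),((229,226),.066),((135,172),.055),((286,127),.055),((299,225),.056),((291,190),.056),((157,225),.056)]:
    print(uv,ray(w,s,uv,z).round(4))
A=np.array([.5465,-.1768]);t=np.radians(75);print(A+.062*np.array([np.cos(t),np.sin(t)]))
for th in (75,):
  for off in (30,18): print(A+.048*np.array([np.cos(t),np.sin(t)])+off/1e3*np.array([-np.sin(t),np.cos(t)]))
E
```

```text
(292, 222) [ 0.5502 -0.1139  0.092 ]
(292, 243) [ 0.5692 -0.1189  0.092 ]
(292, 233) [ 0.5601 -0.1165  0.092 ]
(202, 233) [ 0.5391 -0.1934  0.092 ]
(229, 226) [ 0.5463 -0.1746  0.066 ]
(135, 172) [ 0.474  -0.2476  0.055 ]
(286, 127) [ 0.4714 -0.0976  0.055 ]
(299, 225) [ 0.5662 -0.1096  0.056 ]
(291, 190) [ 0.5298 -0.1082  0.056 ]
(157, 225) [ 0.5292 -0.2456  0.056 ]
[ 0.56254678 -0.1169126 ]
[ 0.52994554 -0.12267099]
[ 0.54153665 -0.12577682]
```

```bash
python3 -m handwheel '[{"linear":[0,-0.08,-0.9],"twist":0,"gripper":-1},{"linear":[0,-0.08,-1.8],"twist":0,"gripper":-1},{"linear":[0,-0.08,-2.3],"twist":0,"gripper":-1},{"linear":[0,-0.08,-2.62],"twist":0,"gripper":-1},{"linear":[0,-0.08,-2.62],"twist":0,"gripper":-1}]'
python3 - <<'E'
from h import *
s=env.get_state();p=np.array(s['eef_pos']);R=np.array(s['tcp_rot']);print(p,s['force'])
A=np.array([.546,-.176])
yaw=np.degrees(np.arctan2(R[1,1],R[0,1]))
for th in range(75,-49,-4):
    t=np.radians(th);c,n=np.cos(t),np.sin(t)
    F=A+.048*np.array([c,n])+.018*np.array([-n,c]);print(th,((F-p[:2])/.05).round(2),round((th-yaw)/10,2))
E
```

```text
time_s: 2.75
eef_pos: [0.5251, -0.1209, 0.0743]
tcp_rot: [[-0.966, 0.26, -0.002], [0.26, 0.966, 0.001], [0.002, 0.0, -1.0]]
force: [-0.5, 0.3, 0.9]
opening: 0.0001
finger_force: 0.0
[ 0.52512975 -0.12093222  0.07431786] [-0.53819019  0.30572074  0.90146933]
75 [ 0.32 -0.08] 0.01
71 [ 0.39 -0.08] -0.39
67 [ 0.46 -0.08] -0.79
63 [ 0.53 -0.08] -1.19
59 [ 0.6  -0.09] -1.59
55 [ 0.67 -0.11] -1.99
51 [ 0.74 -0.13] -2.39
47 [ 0.81 -0.15] -2.79
43 [ 0.87 -0.18] -3.19
39 [ 0.94 -0.22] -3.59
35 [ 1.   -0.26] -3.99
31 [ 1.05 -0.3 ] -4.39
27 [ 1.11 -0.34] -4.79
23 [ 1.16 -0.39] -5.19
19 [ 1.21 -0.45] -5.59
15 [ 1.25 -0.51] -5.99
11 [ 1.29 -0.56] -6.39
7 [ 1.33 -0.63] -6.79
3 [ 1.36 -0.69] -7.19
-1 [ 1.38 -0.76] -7.59
-5 [ 1.41 -0.83] -7.99
-9 [ 1.42 -0.9 ] -8.39
-13 [ 1.43 -0.97] -8.79
-17 [ 1.44 -1.04] -9.19
-21 [ 1.44 -1.11] -9.59
-25 [ 1.44 -1.18] -9.99
-29 [ 1.43 -1.25] -10.39
-33 [ 1.42 -1.32] -10.79
-37 [ 1.4  -1.39] -11.19
-41 [ 1.38 -1.46] -11.59
-45 [ 1.35 -1.53] -11.99
```

```bash
python3 -m handwheel '[{"linear":[0.2,-0.08,0],"twist":0,"gripper":-1},{"linear":[0.32,-0.08,0],"twist":0,"gripper":-1},{"linear":[0.39,-0.08,0],"twist":-0.4,"gripper":-1},{"linear":[0.46,-0.08,0],"twist":-0.8,"gripper":-1},{"linear":[0.53,-0.08,0],"twist":-1.2,"gripper":-1}]'
python3 -m handwheel '[{"linear":[0.07,-0.01,0],"twist":-0.4,"gripper":-1},{"linear":[0.14,-0.03,0],"twist":-0.8,"gripper":-1},{"linear":[0.17,-0.04,0],"twist":-1,"gripper":-1},{"linear":[0.17,-0.04,0],"twist":-1,"gripper":-1},{"linear":[0.17,-0.04,0],"twist":-1,"gripper":-1}]'
cat >> h.py <<'E'
def status():
    # handle direction from points above .08 seen by the top camera, within 70 mm of the axis, plus F table
    s=env.get_state();p=np.array(s['eef_pos']);R=np.array(s['tcp_rot']);print(p.round(4),np.array(s['force']).round(1),s['time_s'])
    yaw=np.degrees(np.arctan2(R[1,1],R[0,1]));A=np.array([.546,-.176]);d=p[:2]-A
    r=np.hypot(*d);print('yaw',yaw,'finger-equivalent theta',np.degrees(np.arctan2(d[1],d[0])-np.arcsin(.018/r)),'r',r)
E
python3 - <<'E'
from h import *
status();shot('wrist','w2.png')
E
```

```text
time_s: 3.38
eef_pos: [0.5535, -0.1265, 0.0758]
tcp_rot: [[-0.888, 0.459, 0.001], [0.459, 0.888, -0.0], [-0.001, 0.001, -1.0]]
force: [0.2, -0.3, -0.3]
opening: -0.0001
finger_force: 0.0
time_s: 4.0
eef_pos: [0.561, -0.1285, 0.0752]
tcp_rot: [[-0.797, 0.604, 0.0], [0.604, 0.797, 0.0], [-0.0, 0.0, -1.0]]
force: [-0.4, -1.3, -0.2]
opening: -0.0001
finger_force: 0.0
[ 0.561  -0.1285  0.0752] [-0.4 -1.3 -0.2] 4.0
yaw 52.841009137148475 finger-equivalent theta 51.36476952764479 r 0.04983269578511986
```

View pics/w2.png

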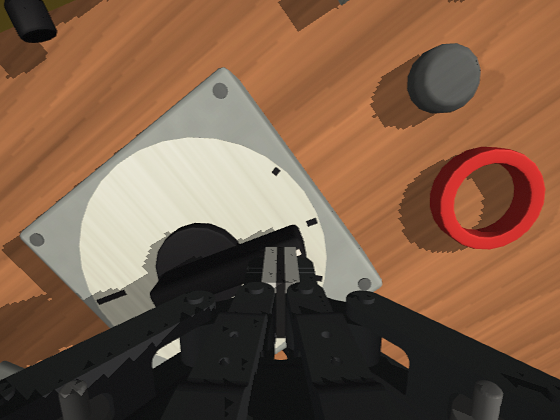

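The finger's side of the handle is ambiguous in this view: the handle runs from about (155,290) to (300,235) and looks like it is still near 75°. I'll use wrist depth to check before moving.

```bash
cat >> h.py <<'E'
def wpts(w,s):
    K=w['camera_matrix'];d=w['range_z'];v,u=np.mgrid[:d.shape[0],:d.shape[1]]
    p=np.stack([(u-K[0,2])/K[0,0]*d,-(v-K[1,2])/K[1,1]*d,-d],-1)
    T=np.array(w['T_tool_cam']);R=np.array(s['tcp_rot'])
    return (p@T[:3,:3].T+T[:3,3])@R.T+np.array(s['eef_pos'])
E
python3 - <<'E'
from h import *
s=env.get_state();w=shot('wrist');P=wpts(w,s)
for uv in [(160,290),(200,275),(240,258),(270,242),(295,235),(296,255),(280,252),(280,270),(280,290),(300,243),(311,222),(276,171),(230,240)]: print(uv,P[uv[1],uv[0]].round(4),w['image'][uv[1],uv[0]])
a=w['image'][200:320,130:330];cv2.imwrite('pics/w2c.png',cv2.convertScaleAbs(cv2.resize(a,(800,480),interpolation=0),alpha=2.2,beta=20))
E
```

```text
(160, 290) [ 0.5385 -0.1877  0.0919] [19 17 19]
(200, 275) [ 0.5446 -0.1669  0.0911] [20 19 20]
(240, 258) [ 0.5496 -0.1455  0.0908] [14 16 16]
(270, 242) [ 0.5536 -0.1302  0.0847] [15 14 14]
(295, 235) [ 0.5577 -0.1176  0.0866] [21 20 20]
(296, 255) [ 0.5564 -0.1177  0.1141] [148 162 169]
(280, 252) [ 0.5519 -0.1226  0.1122] [24 23 23]
(280, 270) [ 0.552  -0.1226  0.1294] [17 18 17]
(280, 290) [ 0.554  -0.1242  0.1398] [33 34 36]
(300, 243) [ 0.561  -0.1173  0.0912] [33 33 33]
(311, 222) [ 0.5661 -0.1107  0.0571] [33 31 33]
(276, 171) [ 0.5302 -0.1089  0.0563] [35 34 36]
(230, 240) [ 0.5444 -0.1522  0.0658] [29 29 30]
```

View pics/w2c.png

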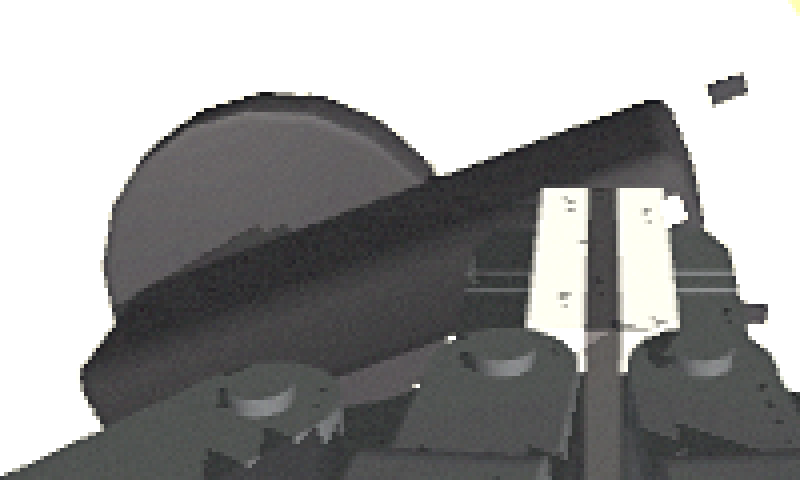

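Run:
```python
from h import *
s=env.get_state();w=shot('wrist');P=wpts(w,s);R=np.array(s['tcp_rot'])
for u in (274,290,281):
  for v in range(226,262,3): print(u,v,P[v,u].round(4),'tool',((P[v,u]-s['eef_pos'])@R*1000).round(1),w['image'][v,u])
print(s['eef_pos'],s['opening'],w['camera_matrix'])
```

```text
274 226 [ 0.5549 -0.1292  0.0575] tool [ 4.4 -4.2 17.7] [198 219 223]
274 229 [ 0.5567 -0.1307  0.0559] tool [ 2.  -4.3 19.3] [200 222 226]
274 232 [ 0.5541 -0.1283  0.0716] tool [ 5.6 -4.   3.5] [8 7 8]
274 235 [ 0.5542 -0.1283  0.0762] tool [ 5.5 -3.9 -1. ] [15 16 15]
274 238 [ 0.5538 -0.1279  0.0822] tool [ 6.  -3.8 -7.1] [16 15 16]
274 241 [ 0.5542 -0.1281  0.0854] tool [  5.6  -3.8 -10.3] [16 15 15]
274 244 [ 0.5542 -0.128   0.0899] tool [  5.7  -3.7 -14.7] [13 14 14]
274 247 [ 0.5505 -0.1248  0.106 ] tool [ 10.5  -3.4 -30.8] [102 110 112]
274 250 [ 0.5505 -0.1248  0.1095] tool [ 10.5  -3.3 -34.4] [103 110 112]
274 253 [ 0.5508 -0.1249  0.112 ] tool [ 10.2  -3.3 -36.9] [102 109 111]
274 256 [ 0.5504 -0.1246  0.1164] tool [ 10.7  -3.2 -41.3] [101 108 111]
274 259 [ 0.5505 -0.1246  0.1193] tool [ 10.7  -3.2 -44.2] [104 111 113]
290 226 [ 0.5564 -0.1193  0.0722] tool [9.2 4.6 2.9] [7 6 5]
290 229 [ 0.5567 -0.1197  0.0758] tool [ 8.7  4.5 -0.7] [16 14 13]
290 232 [ 0.5563 -0.1196  0.0818] tool [ 9.1  4.3 -6.6] [14 15 15]
290 235 [ 0.5565 -0.1199  0.0853] tool [  8.7   4.2 -10.2] [16
[... 898 characters left out ...]
-0.3 -10. ] [15 17 15]
281 241 [ 0.5549 -0.1243  0.0901] tool [  7.3  -0.3 -14.9] [12 13 14]
281 244 [ 0.5558 -0.1249  0.0914] tool [  6.3  -0.3 -16.2] [24 23 23]
281 247 [ 0.5524 -0.1225  0.1058] tool [ 10.4  -0.3 -30.6] [21 20 21]
281 250 [ 0.5525 -0.1225  0.109 ] tool [ 10.3  -0.3 -33.8] [23 22 23]
281 253 [ 0.5525 -0.1225  0.1123] tool [ 10.3  -0.3 -37.1] [24 24 26]
281 256 [ 0.5526 -0.1227  0.115 ] tool [ 10.1  -0.3 -39.9] [24 24 25]
281 259 [ 0.5523 -0.1224  0.119 ] tool [ 10.5  -0.4 -43.8] [24 24 25]
[ 0.56092064 -0.12849793  0.07515032] 0.00024941419769006944 [[336.28002222   0.         280.19503271]
 [  0.         336.28002222 208.46104861]
 [  0.           0.           1.        ]]
```

Depth shows the real fingertips end 30.5 mm above the reported TCP, so the finger passed about 13 mm over the handle and the handle is still at mark 2. I'll go back and descend 32 mm further.

```bash
python3 -m handwheel '[{"linear":[-0.4,0.1,0],"twist":1,"gripper":-1},{"linear":[-0.7,0.12,0],"twist":2,"gripper":-1},{"linear":[-0.72,0.12,0],"twist":2.2,"gripper":-1},{"linear":[-0.72,0.12,-0.35],"twist":2.2,"gripper":-1},{"linear":[-0.72,0.12,-0.64],"twist":2.2,"gripper":-1}]'
python3 -m handwheel '[{"linear":[0,0,0],"twist":0,"gripper":-1},{"linear":[0.1,-0.03,0],"twist":0,"gripper":-1},{"linear":[0.2,-0.06,0],"twist":0,"gripper":-1},{"linear":[0.27,-0.08,0],"twist":0,"gripper":-1},{"linear":[0.27,-0.08,0],"twist":0,"gripper":-1}]'
python3 -c "from h import *;status()"
```

```text
time_s: 4.78
eef_pos: [0.5257, -0.1227, 0.0426]
tcp_rot: [[-0.964, 0.265, 0.001], [0.265, 0.964, -0.0], [-0.001, 0.0, -1.0]]
force: [-0.1, -0.0, -0.1]
opening: 0.0001
finger_force: 0.0
time_s: 5.4
eef_pos: [0.5389, -0.1266, 0.0432]
tcp_rot: [[-0.965, 0.263, 0.001], [0.263, 0.965, -0.0], [-0.001, 0.0, -1.0]]
force: [0.4, 0.4, -0.4]
opening: -0.0001
finger_force: 0.0
[ 0.5389 -0.1266  0.0432] [ 0.4  0.4 -0.4] 5.4
yaw 74.77792292610837 finger-equivalent theta 76.99458136190626 r 0.0498547135554532
```

```bash
python3 -m handwheel '[{"linear":[0.06,0,0],"twist":-0.2,"gripper":-1},{"linear":[0.11,0,0],"twist":-0.4,"gripper":-1},{"linear":[0.18,0,0],"twist":-0.8,"gripper":-1},{"linear":[0.25,0,0],"twist":-1.2,"gripper":-1},{"linear":[0.25,0,0],"twist":-1.2,"gripper":-1}]'
python3 -c "from h import *;status()"
python3 -m handwheel '[{"linear":[0.04,-0.005,0],"twist":-0.2,"gripper":-1},{"linear":[0.07,-0.01,0],"twist":-0.4,"gripper":-1},{"linear":[0.11,-0.02,0],"twist":-0.6,"gripper":-1},{"linear":[0.14,-0.03,0],"twist":-0.8,"gripper":-1},{"linear":[0.14,-0.03,0],"twist":-0.8,"gripper":-1}]'
cat >> h.py <<'E'
def handle():
    s=env.get_state();w=shot('wrist');P=wpts(w,s);A=np.array([.546,-.176])
    v,u=np.mgrid[:420,:560]
    d=P[...,:2]-A;r=np.hypot(d[...,0],d[...,1])
    im=w['image'].max(-1)
    m=(P[...,2]>.087)&(P[...,2]<.096)&(r<.07)&(w['range_z']>0)
    n,l,st,_=cv2.connectedComponentsWithStats(m.astype(np.uint8));k=1+st[1:,4].argmax()
    q=d[l==k];f=q[np.hypot(*q.T)>.02]
    e=cv2.fitLine(q.astype(np.float32),cv2.DIST_L2,0,.01,.01).ravel()[:2];e*=np.sign(e@f.mean(0))
    print('handle angle',np.degrees(np.arctan2(e[1],e[0])),'far mean',np.degrees(np.arctan2(*f.mean(0)[::-1])),len(q))
E
python3 -c "from h import *;status();handle()"
```

```text
time_s: 6.02
eef_pos: [0.551, -0.1263, 0.043]
tcp_rot: [[-0.889, 0.458, -0.0], [0.458, 0.889, -0.0], [0.0, -0.0, -1.0]]
force: [-0.6, -0.0, 0.8]
opening: 0.0002
finger_force: 0.5
[ 0.551  -0.1263  0.043 ] [-0.6 -0.   0.8] 6.025
yaw 62.77026113083781 finger-equivalent theta 63.1594737688231 r 0.049954104177619175
time_s: 6.65
eef_pos: [0.5584, -0.1284, 0.0432]
tcp_rot: [[-0.817, 0.577, 0.001], [0.577, 0.817, -0.001], [-0.001, -0.0, -1.0]]
force: [-0.4, -0.5, 0.4]
opening: 0.0
finger_force: 0.0
[ 0.5584 -0.1284  0.0432] [-0.4 -0.5  0.4] 6.65
yaw 54.736808941416605 finger-equivalent theta 53.920035960786855 r 0.04919188349006035
handle angle 54.603287 far mean 84.3255552321251 658
```

```bash
python3 -c "
from h import *
w=shot('wrist');cv2.imwrite('pics/w3.png',cv2.convertScaleAbs(cv2.resize(w['image'][150:330,100:380],(800,514)),alpha=1.6,beta=15));handle()"
```

```text
handle angle 39.216545 far mean 83.53652340498355 492
```

View pics/w3.png

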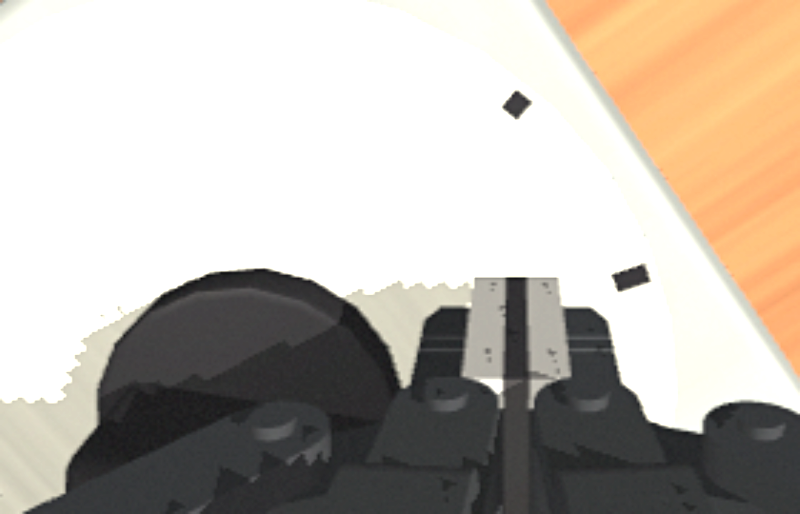

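```bash
cat >> h.py <<'E'
def hs(f=None):
    for n in ('scene','top'):
        c=shot(n);P=pts(c);A=np.array([.546,-.176]);d=P[...,:2]-A;r=np.hypot(d[...,0],d[...,1])
        m=(P[...,2]>.084)&(P[...,2]<.1)&(r<.07)
        if n=='scene':
            v,u=np.where(r<.09);
            if f: cv2.imwrite('pics/'+f,cv2.convertScaleAbs(cv2.resize(c['image'][v.min()-20:v.max()+10,u.min()-10:u.max()+10],(700,560)),alpha=1.5))
        q=d[m]; 
        if len(q)<20: print(n,'few',len(q));continue
        a=np.degrees(np.arctan2(q[:,1],q[:,0]));g=np.hypot(*q.T)>.025
        print(n,len(q),g.sum(),np.percentile(a[g],[5,25,50,75,95]).round(0) if g.any() else '',np.hypot(*q.T).max())
E
python3 -c "from h import *;hs('s4.png')"
```

```text
Traceback (most recent call last):
  File "h.py", line 42, in hs
    if f: cv2.imwrite('pics/'+f,cv2.convertScaleAbs(cv2.resize(c['image'][v.min()-20:v.max()+10,u.min()-10:u.max()+10],(700,560)),alpha=1.5))
                                                    ~~~~~~~~~~^^^^^^^^^^^^^^^^^^^^^^^^^^^^^^^^^^^^^^^^^^^^^^^^^^^^^^^^^^^^^^^^^^^
cv2.error: OpenCV(4.12.0) /io/opencv/modules/imgproc/src/resize.cpp:4208: error: (-215:Assertion failed) !ssize.empty() in function 'resize'
```

```bash
sed -i "s/v.min()-20:v.max()+10,u.min()-10:u.max()+10/140:240,180:305/" h.py
python3 -c "from h import *;hs('s4.png')"
```

```text
scene 133 98 [37. 42. 47. 66. 76.] 0.06857697478219255
top few 0
```

View pics/s4.png

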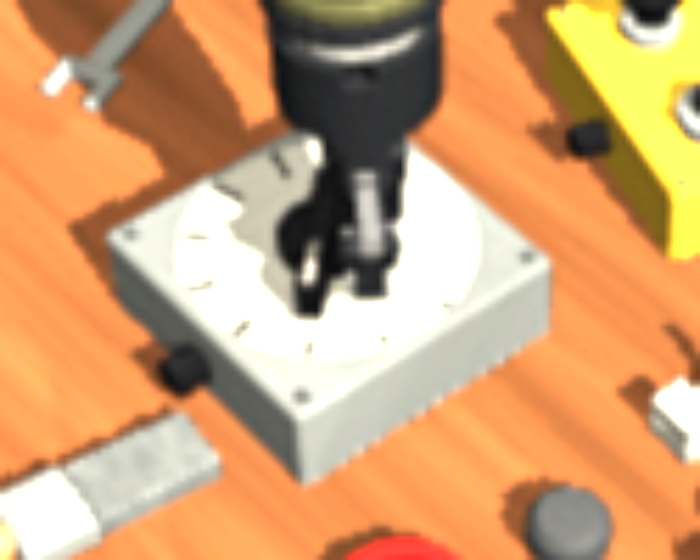

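The handle's white line is at (310,270), ahead of the finger at (370,260), and points at the third mark (308,348). The first click worked. On to the next one.

```bash
python3 -m handwheel '[{"linear":[0.06,-0.02,0],"twist":-0.4,"gripper":-1},{"linear":[0.12,-0.035,0],"twist":-0.8,"gripper":-1},{"linear":[0.18,-0.065,0],"twist":-1.2,"gripper":-1},{"linear":[0.25,-0.105,0],"twist":-1.6,"gripper":-1},{"linear":[0.31,-0.145,0],"twist":-2,"gripper":-1}]'
python3 -m handwheel '[{"linear":[0.05,-0.04,0],"twist":-0.4,"gripper":-1},{"linear":[0.08,-0.06,0],"twist":-0.6,"gripper":-1},{"linear":[0.11,-0.08,0],"twist":-0.8,"gripper":-1},{"linear":[0.16,-0.13,0],"twist":-1.2,"gripper":-1},{"linear":[0.16,-0.13,0],"twist":-1.2,"gripper":-1}]'
python3 -c "from h import *;status();hs()"
```

```text
time_s: 7.58
eef_pos: [0.5727, -0.134, 0.043]
tcp_rot: [[-0.569, 0.822, -0.002], [0.822, 0.569, 0.002], [0.002, -0.0, -1.0]]
force: [-1.7, 3.3, 1.8]
opening: -0.0001
finger_force: 1.6
time_s: 8.2
eef_pos: [0.5815, -0.1424, 0.043]
tcp_rot: [[-0.387, 0.922, -0.0], [0.922, 0.387, -0.001], [-0.001, -0.0, -1.0]]
force: [0.6, -0.2, -0.5]
opening: -0.0
finger_force: 0.0
[ 0.5815 -0.1424  0.043 ] [ 0.6 -0.2 -0.5] 8.2
yaw 22.766935711767385 finger-equivalent theta 21.82971828408616 r 0.04889892675760708
scene 59 59 [13. 21. 43. 50. 58.] 0.06649056106249376
top few 0
```

```bash
python3 -m handwheel '[{"linear":[0.04,-0.045,0],"twist":-0.4,"gripper":-1},{"linear":[0.08,-0.105,0],"twist":-0.8,"gripper":-1},{"linear":[0.12,-0.155,0],"twist":-1.2,"gripper":-1},{"linear":[0.16,-0.225,0],"twist":-1.6,"gripper":-1},{"linear":[0.19,-0.285,0],"twist":-2,"gripper":-1}]'
python3 -m handwheel '[{"linear":[0.02,-0.06,0],"twist":-0.4,"gripper":-1},{"linear":[0.035,-0.1,0],"twist":-0.6,"gripper":-1},{"linear":[0.05,-0.14,0],"twist":-0.8,"gripper":-1},{"linear":[0.055,-0.18,0],"twist":-1,"gripper":-1},{"linear":[0.055,-0.18,0],"twist":-1,"gripper":-1}]'
python3 -c "from h import *;status();hs()"
```

```text
time_s: 8.93
eef_pos: [0.5905, -0.1548, 0.043]
tcp_rot: [[-0.048, 0.999, -0.001], [0.999, 0.048, 0.002], [0.002, -0.001, -1.0]]
force: [-1.2, 2.4, 0.7]
opening: 0.0001
finger_force: 1.2
time_s: 9.55
eef_pos: [0.5936, -0.1654, 0.043]
tcp_rot: [[0.126, 0.992, -0.0], [0.992, -0.126, -0.0], [-0.0, -0.0, -1.0]]
force: [-0.8, -0.5, 0.0]
opening: -0.0001
finger_force: 0.0
[ 0.5936 -0.1654  0.043 ] [-0.8 -0.5  0. ] 9.55
yaw -7.248760734326099 finger-equivalent theta -9.048994177488387 r 0.048806191023696946
scene 87 50 [ 6. 16. 22. 25. 29.] 0.06461996087409287
top few 0
```

```bash
python3 -m handwheel '[{"linear":[0.01,-0.07,0],"twist":-0.4,"gripper":-1},{"linear":[0.02,-0.14,0],"twist":-0.8,"gripper":-1},{"linear":[0.02,-0.21,0],"twist":-1.2,"gripper":-1},{"linear":[0.02,-0.28,0],"twist":-1.6,"gripper":-1},{"linear":[0.01,-0.35,0],"twist":-2,"gripper":-1}]'
python3 -m handwheel '[{"linear":[-0.005,-0.03,0],"twist":-0.2,"gripper":-1},{"linear":[-0.01,-0.07,0],"twist":-0.4,"gripper":-1},{"linear":[-0.015,-0.095,0],"twist":-0.6,"gripper":-1},{"linear":[-0.02,-0.12,0],"twist":-0.8,"gripper":-1},{"linear":[-0.02,-0.12,0],"twist":-0.8,"gripper":-1}]'
python3 -c "from h import *;status();hs()"
```

```text
time_s: 10.28
eef_pos: [0.5949, -0.1811, 0.0431]
tcp_rot: [[0.458, 0.889, 0.001], [0.889, -0.458, 0.002], [0.002, -0.0, -1.0]]
force: [0.7, 2.6, -0.8]
opening: -0.0003
finger_force: 1.1
time_s: 10.9
eef_pos: [0.5931, -0.1887, 0.043]
tcp_rot: [[0.577, 0.817, -0.0], [0.817, -0.577, -0.0], [-0.0, -0.0, -1.0]]
force: [0.3, 0.5, 0.5]
opening: -0.0002
finger_force: 0.0
[ 0.5931 -0.1887  0.043 ] [0.3 0.5 0.5] 10.9
yaw -35.25724136728758 finger-equivalent theta -36.77273893537158 r 0.04876334438993039
scene 120 49 [-20. -11.  -4.  -1.   1.] 0.06385825707907375
top few 0
```

No force remains after the fourth click. I'll back the finger off, lift, and check the dial from above.

```bash
python3 -m handwheel '[{"linear":[0.1,0.16,0],"twist":0,"gripper":-1},{"linear":[0.2,0.32,0],"twist":0,"gripper":-1},{"linear":[0.2,0.32,0.8],"twist":0,"gripper":-1},{"linear":[0.2,0.32,1.7],"twist":0,"gripper":-1},{"linear":[0.2,0.32,2.2],"twist":0,"gripper":-1}]'
python3 -m handwheel '[{"linear":[-0.2,1.1,0],"twist":0.9,"gripper":-1},{"linear":[-0.4,2.2,0],"twist":1.8,"gripper":-1},{"linear":[-0.7,3.3,0],"twist":2.7,"gripper":-1},{"linear":[-1,4.4,0],"twist":3.5,"gripper":-1},{"linear":[-1.2,5.5,0],"twist":3.5,"gripper":-1}]'
python3 - <<'E'
from h import *
status();hs()
c=shot('top');P=pts(c);a=cv2.resize(c['image'][178:238,295:355],(480,480),interpolation=3);cv2.imwrite('pics/t5.png',a)
q=P[172:242,290:360].reshape(-1,3);q=q[(q[:,2]>.08)&(q[:,2]<.105)];print(cv2.minAreaRect(q[:,:2].astype(np.float32)*1000),q.mean(0))
p=P[195:245,182:248].reshape(-1,3)
s=env.get_state();w=shot('wrist');Q=wpts(w,s)
d=np.hypot(Q[...,0]-.5098,Q[...,1]-.2253);print([ (r,np.median(Q[...,2][(d<r)])) for r in (.004,.008)] if (d<.008).any() else 'no view')
E
```

```text
time_s: 11.62
eef_pos: [0.6044, -0.1721, 0.1555]
tcp_rot: [[0.576, 0.818, 0.003], [0.818, -0.576, -0.001], [0.001, 0.003, -1.0]]
force: [0.4, 0.2, -0.0]
opening: 0.0
finger_force: 0.0
time_s: 12.25
eef_pos: [0.5425, 0.1051, 0.1534]
tcp_rot: [[0.001, 1.0, 0.0], [1.0, -0.001, 0.001], [0.001, 0.0, -1.0]]
force: [1.7, 0.4, -0.1]
opening: -0.0001
finger_force: 0.0
[0.5425 0.1051 0.1534] [ 1.7  0.4 -0.1] 12.25
yaw -0.05102711923521823 finger-equivalent theta 87.04385925047474 r 0.28110982220908365
scene 172 80 [-50. -44. -37. -34. -30.] 0.06270073904195657
top 105 48 [-53. -50. -44. -41. -36.] 0.0633807992292691
((561.5960083007812, -191.70997619628906), (11.751925468444824, 81.92424774169922), 45.41098403930664) [ 0.56112164 -0.19130123  0.09284975]
[(0.004, np.float64(0.0728303843436534)), (0.008, np.float64(0.07284512058104142))]
```

View pics/t5.png

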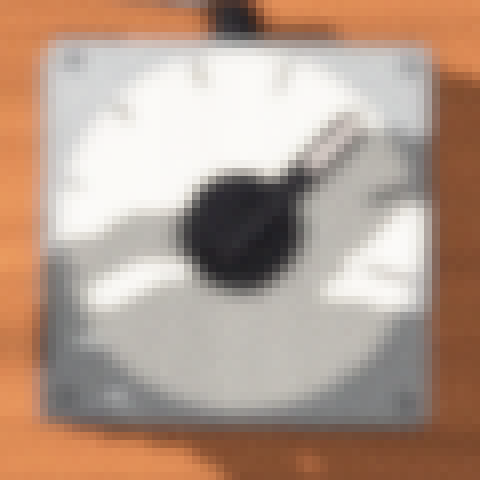

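The handle points up-right to (345,125), which measures -45°, so the selector is at mark 6. Next I refine the start button's centre and height.

Run:
```python
from h import *
s=env.get_state();w=shot('wrist');Q=wpts(w,s);im=w['image'].max(-1)
d=np.hypot(Q[...,0]-.5098,Q[...,1]-.2253)
for k,m in (('cap',(d<.028)&(im<70)&(Q[...,2]>.069)),('collar',(d<.028)&(im>90)&(Q[...,2]>.057)),('near',(d<.02))):
    q=Q[m];print(k,len(q),q[:,:2].min(0),q[:,:2].max(0),np.percentile(q[:,2],[5,50,95]))
p=np.array(s['eef_pos']);print(p)
```

```text
cap 1394 [0.49653392 0.21182152] [0.52338189 0.23912196] [0.07083894 0.0725562  0.07381255]
collar 1738 [0.48855532 0.20518625] [0.53158935 0.24737824] [0.06124524 0.06266415 0.06401406]
near 2806 [0.48982662 0.20547436] [0.52970255 0.24506035] [0.06179336 0.06955048 0.07353017]
[0.54297056 0.10456347 0.15305166]
```

```bash
python3 -m handwheel '[{"linear":[-0.3,1.1,0],"twist":0,"gripper":-1},{"linear":[-0.6,2.1,0],"twist":0,"gripper":-1},{"linear":[-0.66,2.42,-0.5],"twist":0,"gripper":-1},{"linear":[-0.66,2.42,-1.4],"twist":0,"gripper":-1},{"linear":[-0.66,2.42,-1.9],"twist":0,"gripper":-1}]'
python3 -m handwheel '[{"linear":[0,0,-0.1],"twist":0,"gripper":-1},{"linear":[0,0,-0.1],"twist":0,"gripper":-1}]'
```

```text
time_s: 13.12
eef_pos: [0.5102, 0.2218, 0.0563]
tcp_rot: [[0.006, 1.0, -0.001], [1.0, -0.006, -0.002], [-0.002, -0.001, -1.0]]
force: [-0.6, 0.5, 0.6]
opening: -0.0002
finger_force: 0.0
time_s: 13.38
eef_pos: [0.5111, 0.2224, 0.0536]
tcp_rot: [[0.006, 1.0, 0.001], [1.0, -0.006, -0.0], [-0.0, 0.001, -1.0]]
force: [-1.0, -0.2, -0.1]
opening: 0.0
finger_force: 0.0
```

```bash
python3 -m handwheel '[{"linear":[0,0.06,-0.12],"twist":0,"gripper":-1},{"linear":[0,0.06,-0.24],"twist":0,"gripper":-1},{"linear":[0,0.06,-0.28],"twist":0,"gripper":-1},{"linear":[0,0.06,-0.3],"twist":0,"gripper":-1},{"linear":[0,0.06,-0.3],"twist":0,"gripper":-1}]'
```

```text
time_s: 14.0
eef_pos: [0.5114, 0.2272, 0.0406]
tcp_rot: [[0.004, 1.0, 0.003], [1.0, -0.004, 0.003], [0.003, 0.003, -1.0]]
force: [-4.1, 0.4, 21.1]
opening: -0.0001
finger_force: 11.0
```

Run:
```python
from h import *
s=env.get_state();print(s['eef_pos'],s['force'],s['moment'])
w=shot('wrist','w6.png');Q=wpts(w,s);im=w['image'].max(-1)
d=np.hypot(Q[...,0]-.51,Q[...,1]-.2255);m=(d<.03)&(Q[...,2]<.08)&(Q[...,2]>.056)
print(np.histogram(Q[...,2][m],np.arange(.056,.081,.001)))
cv2.imwrite('pics/w6.png',cv2.convertScaleAbs(cv2.resize(w['image'][170:290,200:360],(800,600),interpolation=0),alpha=1.6,beta=15))
```

```text
[0.51139915 0.22718793 0.04055162] [-4.09698634  0.3773145  21.13755336] [-0.17029816  0.89348495 -0.02759422]
(array([  39,   45,   40,   50,   78,  440, 1328,  593,  128,  213,  194,
         25,    1,    0,   11,   22,   25,   40,   52,   45,   62,   56,
         57,   63]), array([0.056, 0.057, 0.058, 0.059, 0.06 , 0.061, 0.062, 0.063, 0.064,
       0.065, 0.066, 0.067, 0.068, 0.069, 0.07 , 0.071, 0.072, 0.073,
       0.074, 0.075, 0.076, 0.077, 0.078, 0.079, 0.08 ]))
```

View pics/w6.png

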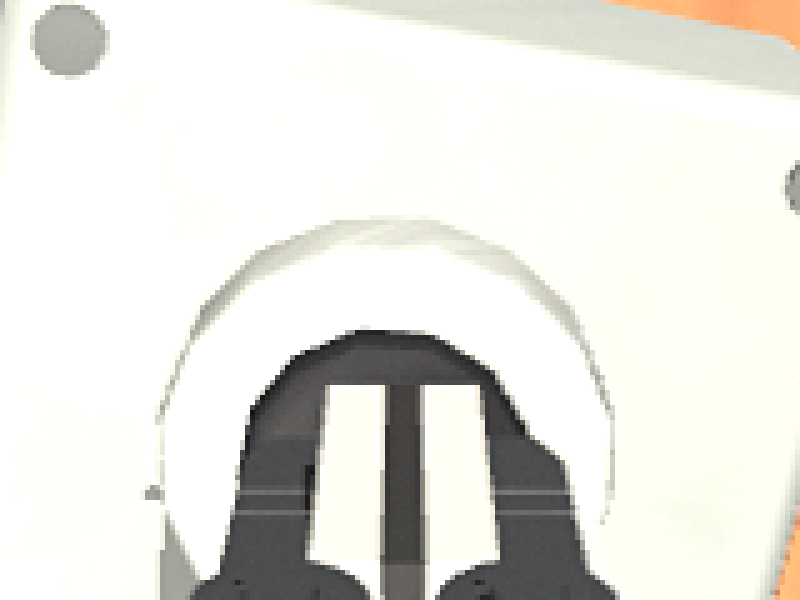

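The cap now reads 0.065–0.067 m, down from 0.0725, and the force is at the stop, so the button is fully in. Now I release it and retreat.

```bash
python3 -m handwheel '[{"linear":[0,0,0.15],"twist":0,"gripper":-1},{"linear":[0,0,0.4],"twist":0,"gripper":-1},{"linear":[0,0,1],"twist":0,"gripper":-1},{"linear":[0,0,2],"twist":0,"gripper":-1},{"linear":[0,0,2],"twist":0,"gripper":-1}]'
python3 - <<'E'
from h import *
s=env.get_state();print(s['eef_pos'],s['force']);hs()
w=shot('wrist');Q=wpts(w,s);d=np.hypot(Q[...,0]-.51,Q[...,1]-.2255)
m=(d<.013)&(w['image'].max(-1)<70)&(Q[...,2]<.09);print(np.percentile(Q[...,2][m],[5,50,95]),m.sum())
E
```

```text
time_s: 14.68
eef_pos: [0.5123, 0.2268, 0.1418]
tcp_rot: [[0.004, 1.0, 0.006], [1.0, -0.004, 0.003], [0.003, 0.006, -1.0]]
force: [0.5, -0.1, 0.0]
opening: 0.0002
finger_force: 0.0
[0.51228138 0.22681503 0.14177609] [ 0.46047229 -0.07501305  0.0215301 ]
scene 164 77 [-49. -43. -39. -35. -29.] 0.0624593385895646
top 103 49 [-53. -49. -44. -41. -36.] 0.06276667097415221
[0.07464627 0.07595024 0.07708671] 881
```

The button has sprung back, the handle is still at -45° (mark 6), and the robot is clear of everything. I'm handing it in.

```bash
python3 -c "from cell import env;print(env.close_job())"
```

```text
the job is handed in; nothing more can be done
None
```

The selector was pushed click by click from mark 2 to mark 6, then the start button was pressed fully in and sprang back up; the job was handed in at about 15 s, without a verdict shown.

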